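Refit the heat knob on the soap-melting hotplate and switch it off

TASK

The heat knob of the melting hotplate was pulled off for cleaning and its bare spindle was left standing at some heat. Put the knob back on: find by feel where its D-shaped bore matches the flat of the spindle, push it fully home, turn it back anticlockwise to the off mark and let go. Leave the timer knob and the other things on the bench as they are.

Things in the scene. Friction and masses are not known exactly. Their poses are not given: they have to be found in the camera images.
- hotplate: Steel bench hotplate, 360 mm deep (its x), 280 mm wide, 85 mm high behind; origin under its centre, on the bench, x away from the robot. Its front third is an aluminium console sloping 18 degrees down towards the robot, with two dials 124 mm apart: on the left (seen from the robot) the heat dial with the bare spindle, on the right the timer with its knob on.
- spindle_tip (a point): Centre of the end of the bare steel heat spindle, 21 mm out of the console: 12 mm in diameter, a flat all along it 1.8 mm from the axis, end chamfered 1 mm. The frame of this point belongs to the console, not to the flat: z along the spindle, outwards; x up the slope to the off mark; y left. Clockwise below means seen against z, looking at the console.
- spindle_foot (a point): Foot of the heat spindle, on the console; axes as at its tip. The spindle turns against 0.045 N m of friction, from a stop at off (flat facing the off mark) to 270 degrees clockwise. At the start its flat faces 40 to 125 degrees clockwise of off; the angle is not reported. Crosswise on its end and pressed with up to 10 N, the knob turns without dragging it.
- off_mark (a point): Centre of the off mark of the heat dial: a black bar, 13 x 4 mm, printed on the console 42 mm up the slope from the spindle's axis. Dots that grow bigger run clockwise from it. The knob is off when its nose points at this mark.
- knob_center (a point): Centre of the loose heat knob, on its axis, 20.5 mm above its underside. Black-lacquered die-cast metal, 220 g, standing bore down: a round body 50 mm across, 22 mm high, and across its top a grip bar 14 mm wide, 19 mm high (41 mm in all), from 24 mm behind the axis to a pointed nose 32 mm ahead (sides parallel up to 20 mm ahead). x along the bar to the nose, z up.
- knob_bore (a point): Mouth of its bore, centre of its underside; axes as at its centre. A countersink, 20 to 13.5 mm in diameter, 5 mm deep, and a round bore lead the spindle in; 8 mm in the knob rests if crosswise. Then the D bore, 13.5 mm, flat on the nose side 2.5 mm from the axis, to 19 mm in (home: on the spindle's end, 2 mm off the console). Fitted, the nose points where the flat faces, play 0.12 rad.
- knob_nose (a point): Point on the nose of the heat knob, 30 mm from its axis along its x and half-way up; shows where it points.
- timer_nose (a point): Point on the nose of the timer knob, 30 mm from its axis; that knob is fitted on the right-hand dial, is the same shape as the heat knob and turns if it is pushed. Leave it.
- soap_center (a point): Centre of a loose bar of cream soap, 80 x 55 x 28 mm, lying on the bench. Leave it.
- mould_rim (a point): Centre of the mouth of a plywood loaf mould, an open box 240 x 95 x 75 mm, long along its x, on the bench. Leave it.
- bowl: A clear plastic mixing bowl, 190 mm across the rim and 85 mm high; origin at the centre of its foot, on the bench. Leave it.
There are look-alikes about, which are no part of the job. Of the things that look like the part that bears knob_center, the smallest one is meant.

How it is judged:
On the way:
1. the knob is fully home on the spindle (z of knob_center in the frame of spindle_tip between -0.002 and 0.004 m and x of knob_center in the frame of spindle_tip between -0.003 and 0.003 m and y of knob_center in the frame of spindle_tip between -0.003 and 0.003 m), for 0.2 s.
At the end, for the whole second after the job is handed in: The knob sits fully home on the spindle (its centre within 3 mm of the spindle's axis and at most 2.5 mm short of its deepest), its nose at the off mark within about 15 degrees, at rest and let go; the timer knob, soap, mould and bowl are where they were (all of step 1 and x of knob_nose in the frame of spindle_tip above 0.02 m and y of knob_nose in the frame of spindle_tip between -0.0078 and 0.0078 m and linear speed of knob below 0.02 m/s); the robot touches nothing.
It fails at once if the timer knob is turned (distance of timer_nose from where it was at the start of the episode above 0.008 m).
It fails at once if the soap bar is moved (distance of soap_center from where it was at the start of the episode above 0.03 m).
It fails at once if the loaf mould is moved (distance of mould_rim from where it was at the start of the episode above 0.03 m).
It fails at once if the bowl is moved (distance of bowl from where it was at the start of the episode above 0.03 m).
It also fails if it takes over 72 s, if anything falls off the work surface, if the arm or the gripper's body presses on something with over 40 N, if the wrist force passes 120 N, or if a joint passes its speed limit or range.

ROBOT

A 6-joint arm with a two-finger parallel gripper is mounted at the origin on the work surface. World frame = base frame: x ahead of the robot, y to its left, z up, the work surface at z = 0. Lengths are in m, angles in rad, forces in N, time in s.
With the tool pointing down it reaches from about 0.35 to 0.775 m from the base axis. Payload 5.5 kg.
Tool frame: the origin (TCP) lies midway between the tips of the shut fingers; the grasp point (between the pads) lies behind it (env.grip_point_offset is the z of the grasp point in the tool frame, in m); z points along the fingers, y is the direction in which the jaws open and shut (so a half turn about z gives the same grasp; the last joint's range is limited). The gripper opens to 85 mm and grips with 20 to 120 N. Pads are 22 mm wide; open, the fingers measure 114 mm over their backs; the gripper's body (76 mm by 85 mm) begins 54 mm behind the grasp point. The pads swing forward as they close: fully open they stand 13 mm farther back than shut.
Start: joints at [1.2, 0.313, 0.046, 1.304, 0, 1.431], TCP at [0.132, 0.56, 0.202] pointing down, gripper open.
Joint ranges: [-2.76, 2.76], [-0.86, 1.69], [-1.03, 1.26], [-2.2, 2.34], [-1.47, 1.5], [-3.14, 3.14]. Speed limits (rad/s): [2.57, 2.57, 3.14, 3.14, 3.14, 3.14].

INTERFACE

Orientations are given as a unit quaternion [w, x, y, z].
In Python, from workcell import env, viewer gives the robot as it stands. The module is installed in compiled form; this text tells all that it offers.
- The arm moves only by the shell command python3 -m inch 'ROWS' [OPENING] [FORCE]. ROWS is JSON, a list of rows, each a list of 2 entries, a list of its own where there are three numbers: the shift along the tool's x, y, z in m, then the turn about the tool's z in degrees. In form: [[[tx, ty, tz], spin], ...]. A call has 1 to 5 rows; each row is the pose to reach, as a shift and turn from the pose measured when the call began, along the tool's axes at that moment; what a row does not reach only later rows make up. A row lasts 1/12 s, in which the tool goes at most 41.7 mm and 7.16 degrees, less where a joint would pass 70% of its speed; a pose out of reach is approached as far as the arm can. A call with a gripper value outside its range is refused whole. OPENING is the closure, from 0 (fully open) to 1 (shut), set as the call begins (- or left out, the last holds). The fingers move at their own pace and stop on an object; FORCE is the grip in N (left out, the last holds). Time passes only in rows, so rows that repeat a pose let the fingers close. It gives the time, the measured TCP pose, the force and the opening at its end, in the units of the state.
- env.get_state(): the state, without advancing time (a new reading comes with each control period).
- viewer.read_camera(name): name is "scene" or "top" or "wrist"; returns a dict with "image" (400x640x3 uint8, red, green, blue), "depth" (400x640 float32, m along the optical axis (not along the pixel's ray), 0 where there is no reading), "vertical_fov" (degrees; the focal length in pixels is half the picture's height over the tangent of half this angle, whatever the lens; pixels are square), "cx", "cy" (the principal point, pixels), "dist_coeffs" ([k1, k2, p1, p2, k3] as OpenCV has them; the pictures are not rectified), "R" (3x3) and "t" (3): a world point X has camera coordinates R X + t; the wrist camera has in their place "T_tool_cam" (4x4, takes a point from camera to tool coordinates, whose origin is the TCP and whose axes are the flange's). Camera axes: x right, y down, z forward; pixel columns grow to the right and rows downward; lengths in m; the calibration is good to about 2 mm. A picture is of the moment at which its call begins: read the wrist's pose just before it.
- env.hand_in(): hands the job in, once; it reports no verdict.
The state is a dict: "clock": time; "joint_pos": joint angles; "qvel": joint speeds; "tau": joint torques, N m; "tcp_pos": TCP position; "orientation": TCP orientation; "wrist_force": force on the tool from outside, world axes, zero at the start; "ft_torque": the same for the moment, N m; "finger_gap": finger opening in m.
Only numpy, scipy, OpenCV 4.12 (cv2) and the standard library are available. Lean on these libraries where they do the work, as an engineer would, in place of code of your own. Each camera call takes 0.05 s, during which the arm holds its last target. There are 200 camera calls.

## Working session

There is one attempt and no reset: what is moved stays moved. The work goes in short steps, Python scripts to look and compute and a shell command to move; the robot and the scene stay as the last step left them, time stands still between calls to the robot, and variables do not carry over. Pictures are saved under pics/ and viewed, on a budget of 10 in all, crops included, one or two more only if the job needs it, and the job is handed in when it is done.

```bash
mkdir -p pics; cat > h.py <<'E'
from workcell import env, viewer
import numpy as np, cv2
from scipy.spatial.transform import Rotation as Ro
def pose():
    s=env.get_state(); q=np.array(s['orientation']); T=np.eye(4)
    T[:3,:3]=Ro.from_quat(q[[1,2,3,0]]).as_matrix(); T[:3,3]=s['tcp_pos']; return T
def cam(n):
    Tt=pose(); c=viewer.read_camera(n)
    h=c['image'].shape[0]; f=h/2/np.tan(np.radians(c['vertical_fov'])/2)
    c['K']=np.array([[f,0,c['cx']],[0,f,c['cy']],[0,0,1]])
    if 'R' in c:
        T=np.eye(4); T[:3,:3]=c['R']; T[:3,3]=c['t']; c['Twc']=np.linalg.inv(T)
    else: c['Twc']=Tt@c['T_tool_cam']
    return c
def save(n,name):
    c=cam(n); np.save('pics/'+name,{k:np.array(v) for k,v in c.items()},allow_pickle=True)
    cv2.imwrite(f'pics/{name}.png',c['image'][:,:,::-1]); return c
def load(name): return np.load(f'pics/{name}.npy',allow_pickle=True).item()
def ray(c,u,v):
    p=cv2.undistortPoints(np.array([[[u,v]]],float),c['K'],np.array(c['dist_coeffs'],float))[0,0]
    return c['Twc'][:3,3], c['Twc'][:3,:3]@np.array([p[0],p[1],1])
def pt(c,u,v):      # by depth
    o,d=ray(c,u,v); a=c['depth'][int(v)-1:int(v)+2,int(u)-1:int(u)+2]; a=a[a>0]
    return o+d*np.median(a) if a.size else None
def ptz(c,u,v,z):
    o,d=ray(c,u,v); return o+d*(z-o[2])/d[2]
def proj(c,X):
    T=np.linalg.inv(c['Twc']); X=np.atleast_2d(X).astype(float)
    return cv2.projectPoints(X,cv2.Rodrigues(T[:3,:3])[0],T[:3,3],c['K'],np.array(c['dist_coeffs'],float))[0][:,0]
E
python3 - <<'E'
from h import *
a=save('top','top0'); b=save('scene','scene0')
print(a['Twc'].round(3),b['Twc'].round(3),env.grip_point_offset,a['dist_coeffs'])
print(env.get_state())
E
```

```text
[[ 0.02  -0.991  0.135  0.382]
 [-1.    -0.019  0.009 -0.016]
 [-0.006 -0.135 -0.991  1.274]
 [ 0.     0.     0.     1.   ]] [[ 0.769  0.39  -0.506  1.133]
 [ 0.639 -0.465  0.613 -0.696]
 [ 0.003 -0.795 -0.607  0.74 ]
 [ 0.     0.     0.     1.   ]] -0.0187 [-0.06146881  0.          0.          0.          0.        ]
{'clock': 0.1, 'joint_pos': array([1.20043706e+00, 3.13938511e-01, 4.51056720e-02, 1.30358711e+00,
       3.18246971e-06, 1.43116539e+00]), 'qvel': array([ 3.59608673e-05, -7.31997678e-04,  3.20403972e-03, -6.70177036e-04,
       -4.15638163e-04,  2.70528088e-04]), 'tau': array([ 3.62004837e-03, -4.81723881e+01,  2.99244314e+01,  1.27207351e-02,
       -6.32123397e-05,  2.76363508e-06]), 'tcp_pos': array([0.1313413 , 0.55929511, 0.2010959 ]), 'orientation': array([-2.06311111e-04,  1.15108401e-01,  9.93352605e-01, -7.85157723e-04]), 'wrist_force': array([ 0.40637808,  0.28374839, -0.66659082]), 'ft_torque': array([ 0.01192415, -0.05424186,  0.0344566 ]), 'finger_gap': 0.08522432309621167}
```

View pics/top0.png

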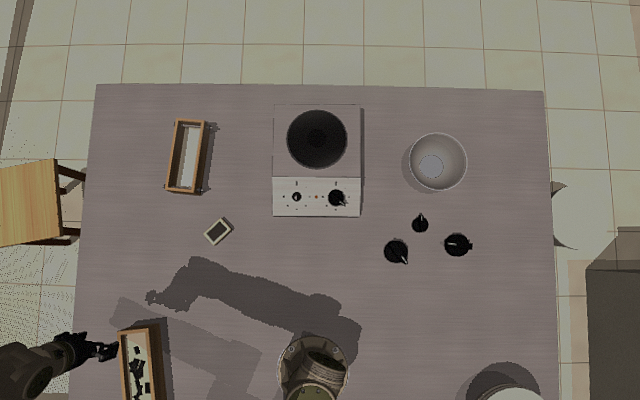

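View pics/scene0.png

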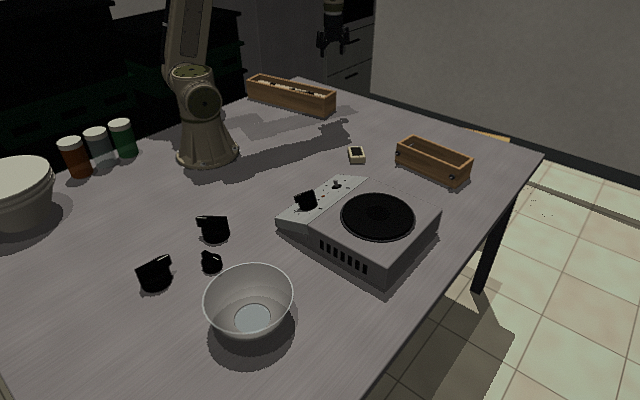

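The top view shows the hotplate at (317,160) with its bare spindle at about (297,197) and the timer knob at (337,198). Three loose knobs stand at (396,251), (420,223) and (457,244). The smallest is at (420,223), with its nose pointing up, and the bowl is close behind it at (437,162).

```bash
python3 - <<'E'
from h import *
c=load('top0')
for n,u,v in [('knob',420,224),('k2',396,251),('k3',457,244),('spin',297,197),('timer',337,198),('plate TL',275,107),('TR',358,107),('BL',275,214),('BR',358,214),('soap',218,232),('bowl foot',431,166)]:
    p=pt(c,u,v); print(n,None if p is None else p.round(3))
# fit console plane from points
P=[];
for u in range(276,360,2):
    for v in range(180,215,2):
        p=pt(c,u,v)
        if p is not None:P.append(p)
P=np.array(P); A=np.c_[P[:,:2],np.ones(len(P))]
m=np.ones(len(P),bool)
for _ in range(6):
    s=np.linalg.lstsq(A[m],P[m,2],rcond=None)[0]; r=P[:,2]-A@s; m=abs(r)<.004
print(s,m.sum(),len(P),np.degrees(np.arctan(np.hypot(*s[:2]))),np.degrees(np.arctan2(s[1],s[0])))
im=cv2.imread('pics/top0.png')
a=cv2.resize(im[172:222,262:370],None,fx=7,fy=7,interpolation=2)[:, :780]
b=cv2.resize(im[200:270,375:480],None,fx=3.4,fy=3.4,interpolation=2)
b=cv2.copyMakeBorder(b,0,0,0,a.shape[1]-b.shape[1],0)
cv2.imwrite('pics/crop1.png',np.vstack([a,b]))
E
```

```text
knob [ 0.47  -0.334  0.039]
k2 [ 0.383 -0.253  0.06 ]
k3 [ 0.408 -0.446  0.059]
spin [0.545 0.06  0.075]
timer [ 0.54  -0.064  0.109]
plate TL [0.836 0.139 0.084]
TR [ 0.841 -0.129  0.085]
BL [0.493 0.131 0.048]
BR [ 0.498 -0.134  0.048]
soap [0.432 0.317 0.028]
bowl foot [ 0.669 -0.384  0.004]
[ 0.33094937  0.00347617 -0.11673594] 699 756 18.3128718178473 0.6017907336845852
```

View pics/crop1.png

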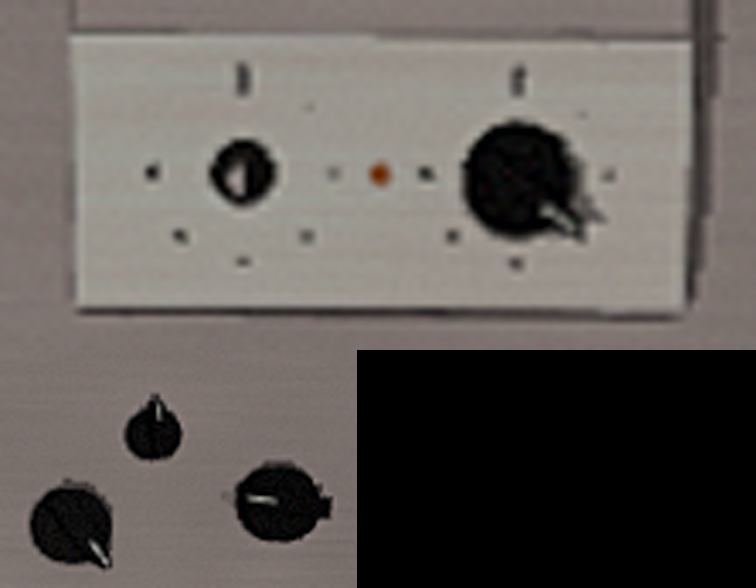

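```bash
python3 -m inch '[[[0,0.04,0],0],[[0,0.08,0],0],[[0,0.12,0],0],[[0,0.16,0],0],[[0,0.2,0],0]]'; python3 -m inch '[[[0,0.04,0],0],[[0,0.08,0],0],[[0,0.12,0],0],[[0,0.12,0],0],[[0,0.12,0],0]]'; python3 -c "
from h import *
print(pose().round(3), env.get_state()['joint_pos'].round(3))"
```

```text
clock: 0.52
tcp_pos: [0.1764, 0.7509, 0.2003]
orientation: [-0.0, 0.115, 0.993, -0.001]
wrist_force: [1.6, 1.9, 1.7]
finger_gap: 0.0855
clock: 0.93
tcp_pos: [0.1948, 0.8296, 0.1717]
orientation: [0.002, 0.115, 0.993, 0.016]
wrist_force: [1.0, 1.0, -0.7]
finger_gap: 0.0854
[[-0.973  0.229  0.007  0.195]
 [ 0.229  0.973  0.031  0.83 ]
 [-0.     0.032 -0.999  0.172]
 [ 0.     0.     0.     1.   ]] [1.245 1.037 1.259 1.761 0.003 1.476]
```

```bash
for i in 1; do python3 -m inch '[[[0,0.04,-0.04],0],[[0,0.08,-0.08],0],[[0,0.12,-0.12],0],[[0,0.16,-0.16],0],[[0,0.2,-0.2],0]]';  python3 -c "
from h import *
print(pose().round(3)[:,2:], env.get_state()['joint_pos'].round(3))"; done;  python3 -m inch '[[[0,0.04,0],0],[[0,0.08,0],0],[[0,0.12,0],0],[[0,0.16,0],0],[[0,0.2,0],0]]'; python3 -c "
from h import *
print(pose().round(3)[:,2:], env.get_state()['joint_pos'].round(3))"
```

```text
clock: 1.35
tcp_pos: [0.1941, 0.8256, 0.2258]
orientation: [0.006, 0.115, 0.993, 0.041]
wrist_force: [0.1, -0.1, 0.5]
finger_gap: 0.086
[[ 0.021  0.194]
 [ 0.079  0.826]
 [-0.997  0.226]
 [ 0.     1.   ]] [1.243 0.975 1.265 1.779 0.006 1.474]
clock: 1.77
tcp_pos: [0.2043, 0.8685, 0.1868]
orientation: [0.009, 0.115, 0.991, 0.064]
wrist_force: [0.6, 0.3, -0.3]
finger_gap: 0.0854
[[ 0.033  0.204]
 [ 0.124  0.868]
 [-0.992  0.187]
 [ 0.     1.   ]] [1.247 1.026 1.265 1.681 0.008 1.478]
```

```bash
cat >> h.py <<'E'
def need(*X):
    T=pose(); print('tcp',T[:3,3].round(4),'z',T[:3,2].round(3),'x',T[:3,0].round(3),'J',env.get_state()['joint_pos'].round(3),'F',env.get_state()['wrist_force'].round(1))
    for x in X: print('->',x,(T[:3,:3].T@(np.array(x)-T[:3,3])).round(4))
E
python3 -c "
from h import *
need([.5,.25,.25],[.45,-.334,.25]); print(cam('wrist')['T_tool_cam'])"
```

```text
tcp [0.2043 0.8685 0.1868] z [ 0.033  0.124 -0.992] x [-0.973  0.229 -0.004] J [1.247 1.026 1.265 1.681 0.008 1.478] F [ 0.6  0.3 -0.3]
-> [0.5, 0.25, 0.25] [-0.4297 -0.522  -0.1298]
-> [0.45, -0.334, 0.25] [-0.5148 -1.0971 -0.204 ]
[[-1.79896088e-03 -9.60486384e-01 -2.78321163e-01  6.92606871e-02]
 [ 9.99998033e-01 -1.96046542e-03  3.01964082e-04  7.63113713e-04]
 [-8.35671403e-04 -2.78320072e-01  9.60488021e-01 -1.70882794e-01]
 [ 0.00000000e+00  0.00000000e+00  0.00000000e+00  1.00000000e+00]]
```

```bash

python3 -m inch '[[[-0.02,-0.025,-0.01],0],[[-0.04,-0.05,-0.02],0],[[-0.062,-0.075,-0.03],0],[[-0.084,-0.1,-0.04],0],[[-0.107,-0.13,-0.05],0]]' 0 >/dev/null
python3 -m inch '[[[-0.02,-0.025,-0.01],0],[[-0.04,-0.05,-0.02],0],[[-0.062,-0.075,-0.03],0],[[-0.084,-0.1,-0.03],0],[[-0.107,-0.13,-0.03],0]]' >/dev/null
python3 -m inch '[[[-0.02,-0.025,-0.01],0],[[-0.04,-0.05,-0.02],0],[[-0.062,-0.075,-0.03],0],[[-0.084,-0.1,-0.03],0],[[-0.107,-0.13,-0.03],0]]' >/dev/null
python3 -m inch '[[[-0.02,-0.025,0],0],[[-0.04,-0.05,0],0],[[-0.062,-0.075,0],0],[[-0.084,-0.1,0],0],[[-0.107,-0.13,0],0]]'
python3 -c "
from h import *
need([.5,.25,.25],[.45,-.334,.25])"
```

```text
clock: 3.48
tcp_pos: [0.5046, 0.2521, 0.2321]
orientation: [0.012, 0.114, 0.991, 0.065]
wrist_force: [0.5, 0.9, -0.6]
finger_gap: 0.0853
tcp [0.5046 0.2521 0.2321] z [ 0.038  0.127 -0.991] x [-0.974  0.227 -0.008] J [ 0.254  0.21  -0.025  1.266  0.114  0.486] F [ 0.5  0.9 -0.6]
-> [0.5, 0.25, 0.25] [ 0.0039 -0.0007 -0.0182]
-> [0.45, -0.334, 0.25] [-0.0799 -0.5758 -0.0942]
```

```bash

python3 -m inch '[[[-0.005,-0.038,-0.006],0],[[-0.01,-0.077,-0.012],0],[[-0.016,-0.115,-0.019],0],[[-0.021,-0.154,-0.025],0],[[-0.027,-0.192,-0.031],0]]' >/dev/null
python3 -m inch '[[[-0.005,-0.038,-0.006],0],[[-0.01,-0.077,-0.012],0],[[-0.016,-0.115,-0.019],0],[[-0.021,-0.154,-0.025],0],[[-0.027,-0.192,-0.031],0]]' >/dev/null
python3 -m inch '[[[-0.005,-0.038,-0.006],0],[[-0.01,-0.077,-0.012],0],[[-0.016,-0.115,-0.019],0],[[-0.021,-0.154,-0.025],0],[[-0.027,-0.192,-0.031],0]]' 
python3 -c "
from h import *
need([.47,-.334,.25]); c=save('wrist','w1')
print(proj(c,[[.468,-.334,.0],[.468,-.334,.041],[.5,-.334,.03]]).round())"
```

```text
clock: 4.73
tcp_pos: [0.4507, -0.341, 0.2506]
orientation: [0.013, 0.114, 0.991, 0.065]
wrist_force: [0.7, -1.0, -0.1]
finger_gap: 0.0855
tcp [ 0.4507 -0.341   0.2506] z [ 0.041  0.125 -0.991] x [-0.974  0.227 -0.011] J [-0.857  0.338  0.191  1.492  0.113 -0.632] F [ 0.7 -1.  -0.1]
-> [0.47, -0.334, 0.25] [-0.0172  0.011   0.0023]
[[306. 175.]
 [309. 182.]
 [314. 202.]]
```

View pics/w1.png

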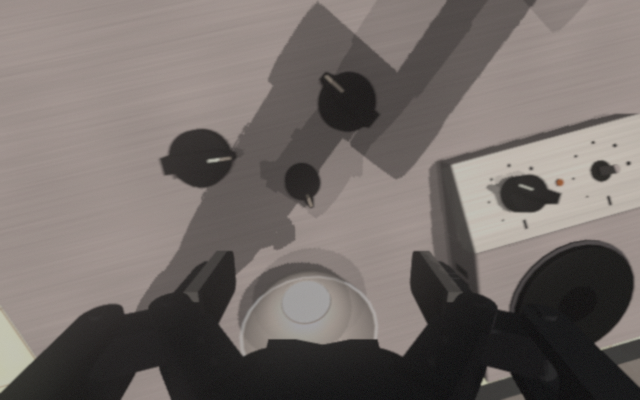

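```bash
python3 - <<'E'
from h import *
im=cv2.imread('pics/w1.png')
a=im[150:225,265:340]; a=cv2.resize(np.clip(a.astype(float)*2.2,0,255).astype('uint8'),None,fx=8,fy=8,interpolation=2)
cv2.imwrite('pics/c2.png',a)
c=load('w1'); print((c['depth'][162:212:4,280:326:4]*1000).astype(int))
# height map of the knob
P=[];
for u in range(270,335):
    for v in range(155,220):
        p=pt(c,u,v)
        if p is not None: P.append(p)
P=np.array(P); 
for lo,hi in [(.012,.027),(.034,.046)]:
    q=P[(P[:,2]>lo)&(P[:,2]<hi)]; m=q.mean(0); w,V=np.linalg.eigh(np.cov(q[:,:2].T)); print(lo,len(q),m.round(4),q.min(0).round(4),q.max(0).round(4),np.degrees(np.arctan2(V[1,1],V[0,1])),np.sqrt(w))
E
```

```text
[[416 418 419 420 420 422 422 422 424 424 423 424]
 [420 419 421 420 404 397 400 401 414 425 427 427]
 [418 421 421 399 382 385 384 403 404 405 428 429]
 [420 422 400 403 384 384 384 404 406 407 429 429]
 [423 424 402 402 383 384 386 406 407 408 409 433]
 [425 427 404 406 406 386 388 390 407 408 410 434]
 [427 428 405 408 406 388 388 389 411 412 412 435]
 [429 428 408 408 410 410 390 391 412 413 437 437]
 [430 431 431 411 412 412 391 394 394 414 438 440]
 [432 435 433 434 412 412 395 395 396 439 440 440]
 [434 433 436 434 437 438 439 396 397 441 442 442]
 [435 435 438 437 438 438 441 442 398 441 443 444]
 [436 438 439 440 441 441 444 444 442 446 445 446]]
0.012 684 [ 0.4707 -0.3411  0.021 ] [ 0.4475 -0.3658  0.0122] [ 0.4964 -0.3162  0.0269] 97.43480082628024 [0.01235066 0.01510267]
0.034 411 [ 0.4737 -0.341   0.0401] [ 0.4485 -0.35    0.0352] [ 0.5037 -0.3324  0.041 ] -173.62174879706305 [0.00390219 0.01542449]
```

View pics/c2.png

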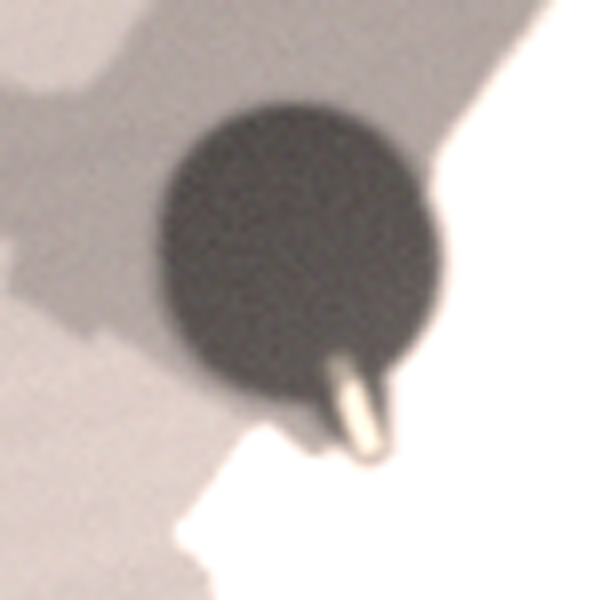

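```bash

python3 -c "
from h import *
need([.472,-.341,.08],[.472,-.341,.026])"
python3 -m inch '[[[0,0,0],-6.5],[[0,0,0],-13],[[0,0,0],-19.5],[[0,0,0],-19.5],[[0,0,0],-19.5]]' 0.2
python3 -c "
from h import *
need([.472,-.341,.08],[.472,-.341,.026])"
```

```text
tcp [ 0.4504 -0.3482  0.2491] z [ 0.041  0.121 -0.992] x [-0.973  0.232 -0.012] J [-0.864  0.344  0.197  1.49   0.11  -0.634] F [ 1.  -5.5 -0.2]
-> [0.472, -0.341, 0.08] [-0.0174 -0.0096  0.1694]
-> [0.472, -0.341, 0.026] [-0.0168 -0.0165  0.223 ]
clock: 5.2
tcp_pos: [0.4506, -0.3483, 0.2491]
orientation: [0.024, -0.052, 0.997, 0.06]
wrist_force: [-0.6, 0.0, -0.5]
finger_gap: 0.0684
tcp [ 0.4506 -0.3483  0.2491] z [ 0.041  0.121 -0.992] x [-0.994 -0.101 -0.053] J [-0.864  0.345  0.198  1.49   0.11  -0.971] F [-0.6  0.  -0.5]
-> [0.472, -0.341, 0.08] [-0.013  -0.0147  0.1695]
-> [0.472, -0.341, 0.026] [-0.0102 -0.0209  0.2231]
```

```bash

python3 -m inch '[[[-0.003,-0.004,0.035],0],[[-0.006,-0.008,0.07],0],[[-0.009,-0.012,0.11],0],[[-0.012,-0.015,0.15],0],[[-0.012,-0.015,0.17],0]]' >/dev/null
python3 -m inch '[[[0,0,0],0],[[0,0,0],0]]' 
python3 -c "
from h import *
need([.472,-.341,.026]); c=save('wrist','w2'); 
P=[]
for u in range(200,440,2):
    for v in range(150,330,2):
        p=pt(c,u,v)
        if p is not None and np.hypot(p[0]-.472,p[1]+.34)<.045: P.append(p)
P=np.array(P)
for lo,hi in [(.012,.027),(.034,.046)]:
    q=P[(P[:,2]>lo)&(P[:,2]<hi)];print(len(q),q.mean(0),q.min(0),q.max(0))"
```

```text
clock: 5.78
tcp_pos: [0.4692, -0.3376, 0.0736]
orientation: [0.02, -0.05, 0.997, 0.063]
wrist_force: [0.2, -1.1, -0.1]
finger_gap: 0.0684
tcp [ 0.4692 -0.3376  0.0736] z [ 0.035  0.128 -0.991] x [-0.994 -0.097 -0.047] J [-0.827  0.437 -0.102  1.103  0.112 -0.931] F [ 0.2 -1.1 -0.1]
-> [0.472, -0.341, 0.026] [-0.0002 -0.0096  0.0469]
500 [ 0.4696431  -0.34277446  0.02087772] [ 0.44746351 -0.36570178  0.01210654] [ 0.49500435 -0.31638408  0.02691758]
336 [ 0.47266488 -0.34107595  0.03996754] [ 0.44776114 -0.34957146  0.03431318] [ 0.50483432 -0.3326414   0.0411237 ]
```

View pics/w2.png

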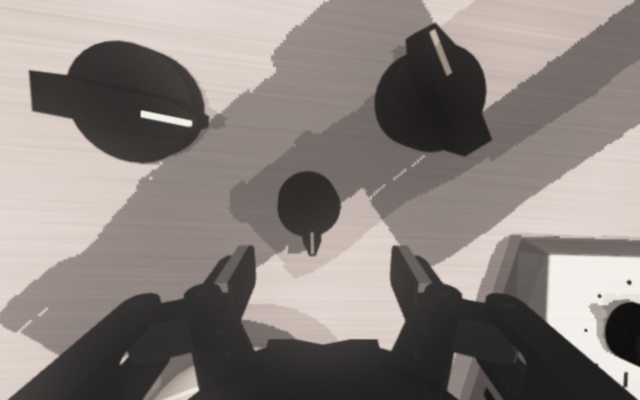

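The knob is at (309,204) with its nose at (312,254), centred between the open jaws and lined up with them. I'll descend and grip.

```bash

python3 -m inch '[[[0,-0.003,0.015],0],[[0,-0.007,0.03],0],[[0,-0.0095,0.045],0],[[0,-0.0095,0.047],0],[[0,-0.0095,0.047],0]]'
python3 -m inch '[[[0,0,0],0],[[0,0,0],0],[[0,0,0],0],[[0,0,0],0],[[0,0,0],0]]' 1 60
python3 -m inch '[[[0,0,0],0],[[0,0,0],0],[[0,0,0],0],[[0,0,0],0],[[0,0,0],0]]'
python3 -c "
from h import *
need([.472,-.341,.026])"
```

```text
clock: 6.25
tcp_pos: [0.4735, -0.3432, 0.0291]
orientation: [0.022, -0.05, 0.997, 0.061]
wrist_force: [0.1, -0.3, 0.4]
finger_gap: 0.0682
clock: 6.67
tcp_pos: [0.4737, -0.3434, 0.0297]
orientation: [0.022, -0.05, 0.997, 0.061]
wrist_force: [-1.2, 0.3, 0.2]
finger_gap: 0.0074
clock: 7.08
tcp_pos: [0.4737, -0.3434, 0.0296]
orientation: [0.022, -0.05, 0.997, 0.061]
wrist_force: [-0.3, -0.3, -0.5]
finger_gap: 0.0004
tcp [ 0.4737 -0.3434  0.0296] z [ 0.039  0.123 -0.992] x [-0.994 -0.096 -0.051] J [-0.828  0.481 -0.148  1.006  0.112 -0.932] F [-0.3 -0.3 -0.5]
-> [0.472, -0.341, 0.026] [0.0016 0.0021 0.0038]
```

```bash

python3 -m inch '[[[0,0,-0.03],0],[[0,0,-0.06],0],[[0,0,-0.06],0],[[0,0,-0.06],0]]' 0
python3 -c "
from h import *
need(); save('wrist','w3')"
```

```text
clock: 7.42
tcp_pos: [0.4725, -0.3523, 0.0912]
orientation: [0.024, -0.05, 0.997, 0.059]
wrist_force: [-0.4, 0.1, -0.4]
finger_gap: 0.0482
tcp [ 0.4725 -0.3523  0.0912] z [ 0.042  0.12  -0.992] x [-0.994 -0.096 -0.053] J [-0.84   0.437 -0.055  1.14   0.111 -0.943] F [-0.4  0.1 -0.4]
```

View pics/w3.png

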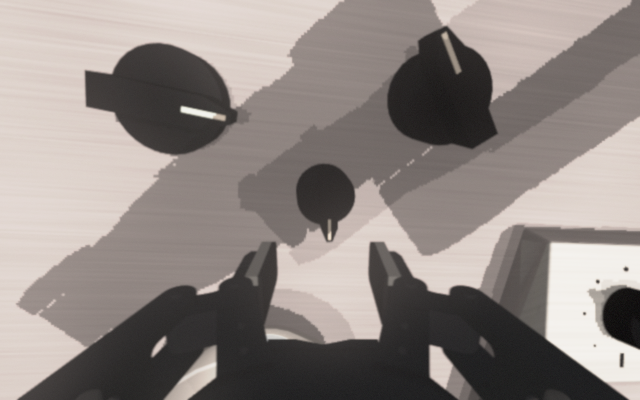

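```bash

python3 - <<'E'
from h import *
c=load('w3'); T=c['Twc']@np.linalg.inv(np.array(c['T_tool_cam']))
print(T.round(3))
print(proj(c,[T[:3,3],T[:3,3]-.0187*T[:3,2],[.472,-.341,.041]]).round())
for u,v in [(327,192),(329,235),(450,330),(300,300),(256,265),(385,265)]:
    p=pt(c,u,v); print(u,v,p,(np.linalg.inv(T)@np.r_[p,1]).round(4))
E
```

```text
[[-0.994 -0.102  0.042  0.473]
 [-0.096  0.988  0.12  -0.352]
 [-0.053  0.115 -0.992  0.091]
 [ 0.     0.     0.     1.   ]]
[[322. 232.]
 [322. 245.]
 [329. 205.]]
327 192 [ 0.4614984  -0.34367422  0.04022044] [0.0129 0.0038 0.0511 1.    ]
329 235 [ 0.49767774 -0.33824756  0.04071237] [-0.0236  0.0056  0.0528  1.    ]
450 330 [ 0.46503739 -0.31976326  0.1819598 ] [-5.00e-04  4.34e-02 -8.64e-02  1.00e+00]
300 300 [ 0.59232011 -0.352834   -0.00069429] [-0.1141 -0.0232  0.0961  1.    ]
256 265 [ 0.46335707 -0.38752951  0.14658196] [ 0.0095 -0.0275 -0.0595  1.    ]
385 265 [ 0.45839311 -0.33402857  0.15210744] [ 0.009   0.0265 -0.0588  1.    ]
```

```bash

python3 - <<'E'
from h import *
c=load('w3'); T=c['Twc']@np.linalg.inv(np.array(c['T_tool_cam'])); Ti=np.linalg.inv(T)
for v in range(236,300,6):
    print(v,[ (u,*(Ti@np.r_[pt(c,u,v),1])[:3].round(3)) for u in (250,258,264,268,272)])
E
```

```text
236 [(250, np.float64(-0.039), np.float64(-0.068), np.float64(0.087)), (258, np.float64(-0.039), np.float64(-0.06), np.float64(0.088)), (264, np.float64(-0.039), np.float64(-0.055), np.float64(0.088)), (268, np.float64(-0.039), np.float64(-0.051), np.float64(0.089)), (272, np.float64(-0.04), np.float64(-0.048), np.float64(0.089))]
242 [(250, np.float64(-0.045), np.float64(-0.068), np.float64(0.087)), (258, np.float64(-0.046), np.float64(-0.061), np.float64(0.089)), (264, np.float64(0.009), np.float64(-0.029), np.float64(-0.035)), (268, np.float64(0.009), np.float64(-0.027), np.float64(-0.035)), (272, np.float64(0.01), np.float64(-0.025), np.float64(-0.036))]
248 [(250, np.float64(-0.051), np.float64(-0.069), np.float64(0.087)), (258, np.float64(0.009), np.float64(-0.03), np.float64(-0.042)), (264, np.float64(0.009), np.float64(-0.027), np.float64(-0.043)), (268, np.float64(0.009), np.float64(-0.026), np.float64(-0.042)), (272, np.float64(0.009), np.float64(-0.024), np.float64(-0.041))]
254 [(250, np.float64(0.005), np.float64(-0.035), np.float64(-0.041)), (258, np.float64(0.009), np.
[... 1876 characters left out ...]
-0.024), np.float64(-0.047))]
290 [(250, np.float64(0.01), np.float64(-0.025), np.float64(-0.079)), (258, np.float64(0.004), np.float64(-0.025), np.float64(-0.069)), (264, np.float64(0.001), np.float64(-0.024), np.float64(-0.064)), (268, np.float64(-0.004), np.float64(-0.024), np.float64(-0.056)), (272, np.float64(-0.01), np.float64(-0.024), np.float64(-0.047))]
296 [(250, np.float64(0.011), np.float64(-0.024), np.float64(-0.083)), (258, np.float64(0.001), np.float64(-0.025), np.float64(-0.07)), (264, np.float64(-0.002), np.float64(-0.024), np.float64(-0.065)), (268, np.float64(-0.007), np.float64(-0.024), np.float64(-0.057)), (272, np.float64(-0.106), np.float64(-0.051), np.float64(0.092))]
```

```bash

python3 -m inch '[[[0,0,0],0],[[0,0,0],0],[[0,0,0],0],[[0,0,0],0]]' 0.8
cat >> h.py <<'E'
def tips(c):
    T=c['Twc']@np.linalg.inv(np.array(c['T_tool_cam'])); Ti=np.linalg.inv(T); Q=[]
    for u in range(230,420,2):
        for v in range(200,300,2):
            p=pt(c,u,v)
            if p is not None:
                q=(Ti@np.r_[p,1])[:3]
                if q[2]<.03 and abs(q[0])<.015: Q.append(q)
    Q=np.array(Q); i=np.argsort(-Q[:,2])[:8]; print(len(Q),Q[i].round(4))
E
python3 -c "
from h import *
c=save('wrist','w4'); tips(c); print(env.get_state()['finger_gap']); tips(load('w2'))"
```

```text
clock: 7.8
tcp_pos: [0.4713, -0.3507, 0.0888]
orientation: [0.022, -0.05, 0.997, 0.061]
wrist_force: [-0.8, -0.2, -0.8]
finger_gap: 0.0171
1254 [[ 0.0075  0.0094 -0.029 ]
 [ 0.0067 -0.0082 -0.0298]
 [ 0.0058 -0.0082 -0.0302]
 [ 0.0036 -0.0083 -0.0304]
 [ 0.0049 -0.0082 -0.0306]
 [ 0.0028 -0.0083 -0.0309]
 [ 0.0016 -0.0083 -0.031 ]
 [ 0.0008 -0.0083 -0.0315]]
0.017239306153748572
682 [[-0.0028  0.0344 -0.0357]
 [ 0.0051 -0.0339 -0.0358]
 [-0.0035  0.0343 -0.0364]
 [ 0.0044 -0.0337 -0.0366]
 [-0.0045  0.0343 -0.0367]
 [-0.0079  0.0345 -0.0368]
 [ 0.0023 -0.0338 -0.0368]
 [-0.0055  0.0343 -0.0369]]
```

View pics/w4.png

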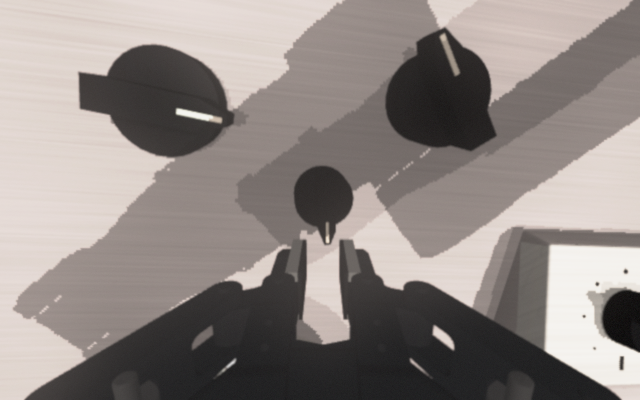

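The tips measure about 28 mm behind the reported TCP, which explains why the first grasp closed above the bar. At (323,196) the knob hasn't moved. I'll go lower, so that either contact height tells me something.

```bash

python3 -c "
from h import *
need([.472,-.3425,.003])"
python3 -m inch '[[[0,0,0],0],[[0,0,0],0],[[0,0,0],0]]' 0.2
```

```text
tcp [ 0.4714 -0.3508  0.0889] z [ 0.039  0.123 -0.992] x [-0.994 -0.096 -0.051] J [-0.84   0.439 -0.058  1.139  0.111 -0.943] F [0.3 0.3 0. ]
-> [0.472, -0.3425, 0.003] [ 0.003  -0.002   0.0863]
clock: 8.1
tcp_pos: [0.4713, -0.3507, 0.0887]
orientation: [0.022, -0.05, 0.997, 0.061]
wrist_force: [-0.3, 0.2, -0.5]
finger_gap: 0.0528
```

```bash

python3 -m inch '[[[0.003,0,0.02],0],[[0.003,0.001,0.04],0],[[0.003,0.002,0.06],0],[[0.003,0.003,0.075],0],[[0.003,0.003,0.08],0]]' 0.2
python3 -m inch '[[[0,0,0.003],0],[[0,0,0.006],0],[[0,0,0.006],0]]'
python3 -m inch '[[[0,0,0],0],[[0,0,0],0],[[0,0,0],0],[[0,0,0],0],[[0,0,0],0]]' 1 60
python3 -m inch '[[[0,0,0],0],[[0,0,0],0],[[0,0,0],0],[[0,0,0],0],[[0,0,0],0]]'
python3 -c "
from h import *
need()"
```

```text
clock: 8.52
tcp_pos: [0.4698, -0.3364, 0.0072]
orientation: [0.021, -0.05, 0.997, 0.062]
wrist_force: [-0.5, -0.0, -0.0]
finger_gap: 0.0681
clock: 8.77
tcp_pos: [0.4701, -0.3358, 0.0014]
orientation: [0.021, -0.05, 0.997, 0.062]
wrist_force: [-0.0, 0.4, -0.3]
finger_gap: 0.0685
clock: 9.18
tcp_pos: [0.4705, -0.3365, 0.0024]
orientation: [0.022, -0.05, 0.997, 0.061]
wrist_force: [-1.0, -0.4, 4.2]
finger_gap: 0.0124
clock: 9.6
tcp_pos: [0.4706, -0.3367, 0.0025]
orientation: [0.022, -0.05, 0.997, 0.061]
wrist_force: [-0.5, 0.1, 2.0]
finger_gap: 0.0122
tcp [ 0.4706 -0.3367  0.0025] z [ 0.037  0.124 -0.992] x [-0.994 -0.096 -0.049] J [-0.824  0.498 -0.196  0.943  0.112 -0.927] F [-0.5  0.1  2. ]
```

```bash

python3 -m inch '[[[0,0,-0.03],0],[[0,0,-0.06],0],[[0,0,-0.09],0],[[0,0,-0.12],0],[[0,0,-0.15],0]]' - 80
python3 -m inch '[[[0,0,-0.02],0],[[0,0,-0.04],0],[[0,0,-0.06],0],[[0,0,-0.06],0],[[0,0,-0.06],0]]'
python3 -c "
from h import *
c=save('wrist','w5')
need([.78,-.35,.23])"
```

```text
clock: 10.02
tcp_pos: [0.4645, -0.3548, 0.1519]
orientation: [0.021, -0.05, 0.997, 0.062]
wrist_force: [0.4, -0.9, -2.0]
finger_gap: 0.0113
clock: 10.43
tcp_pos: [0.4627, -0.3628, 0.2115]
orientation: [0.022, -0.05, 0.997, 0.062]
wrist_force: [-0.8, 0.2, -2.7]
finger_gap: 0.0114
tcp [ 0.4622 -0.3621  0.2102] z [ 0.035  0.127 -0.991] x [-0.994 -0.096 -0.048] J [-0.863  0.393  0.172  1.424  0.109 -0.967] F [-0.6  0.2 -2.3]
-> [0.78, -0.35, 0.23] [-0.3181 -0.0179 -0.0069]
```

View pics/w5.png

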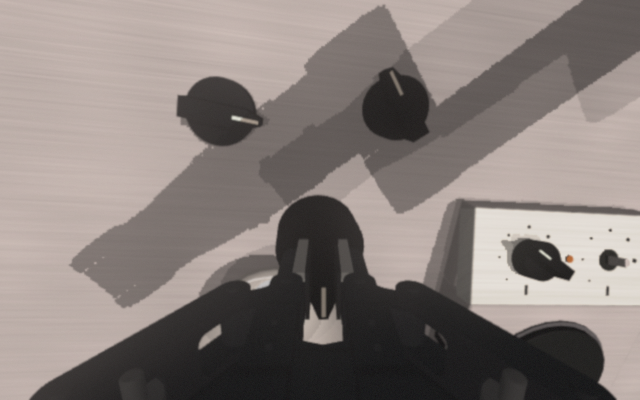

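```bash

python3 -m inch '[[[-0.037,-0.002,-0.01],0],[[-0.074,-0.004,-0.02],0],[[-0.11,-0.006,-0.03],0],[[-0.147,-0.008,-0.04],0],[[-0.184,-0.01,-0.04],0]]' 
python3 -m inch '[[[-0.037,-0.002,0],0],[[-0.074,-0.004,0],0],[[-0.11,-0.006,0],0],[[-0.13,-0.008,0],0],[[-0.14,-0.01,0],0]]' 
python3 -m inch '[[[-0.034,-0.02,0],0],[[-0.068,-0.04,0],0],[[-0.1,-0.06,0],0],[[-0.13,-0.075,0],0],[[-0.16,-0.09,0],0]]' 
python3 -c "
from h import *
need(); z=pose()[:3,2]; print(np.degrees(z[:2]))"
```

```text
clock: 10.9
tcp_pos: [0.646, -0.3589, 0.2575]
orientation: [0.021, -0.049, 0.997, 0.062]
wrist_force: [1.6, -2.5, -0.5]
finger_gap: 0.0112
clock: 11.32
tcp_pos: [0.7417, -0.3313, 0.23]
orientation: [0.037, -0.049, 0.997, 0.053]
wrist_force: [-0.5, -0.6, -1.7]
finger_gap: 0.011
clock: 11.73
tcp_pos: [0.7861, -0.3466, 0.1863]
orientation: [0.058, -0.047, 0.996, 0.042]
wrist_force: [-0.7, -0.6, -2.1]
finger_gap: 0.0116
tcp [ 0.7861 -0.3466  0.1863] z [ 0.111  0.088 -0.99 ] x [-0.989 -0.089 -0.119] J [-0.56   1.026  1.264  1.762  0.134 -0.651] F [-0.7 -0.6 -2.1]
[6.34649284 5.06951761]
```

```bash

python3 -m inch '[[[-0.034,-0.018,-0.02],0],[[-0.068,-0.036,-0.04],0],[[-0.1,-0.054,-0.06],0],[[-0.13,-0.07,-0.08],0],[[-0.16,-0.085,-0.1],0]]' 
python3 -m inch '[[[-0.034,-0.018,-0.02],0],[[-0.068,-0.036,-0.04],0],[[-0.1,-0.054,-0.06],0],[[-0.13,-0.07,-0.08],0],[[-0.16,-0.085,-0.1],0]]' 
python3 -c "
from h import *
need(); z=pose()[:3,2]; print(z,np.degrees(z[:2]))"
```

```text
clock: 12.15
tcp_pos: [0.8, -0.352, 0.2043]
orientation: [0.079, -0.045, 0.995, 0.03]
wrist_force: [0.4, 0.7, -1.5]
finger_gap: 0.0113
clock: 12.57
tcp_pos: [0.8119, -0.3571, 0.2248]
orientation: [0.1, -0.044, 0.994, 0.018]
wrist_force: [-0.9, -0.6, -2.3]
finger_gap: 0.0111
tcp [ 0.8119 -0.3571  0.2248] z [ 0.197  0.044 -0.979] x [-0.976 -0.084 -0.2  ] J [-0.558  0.984  1.264  1.705  0.142 -0.635] F [-0.9 -0.6 -2.3]
[ 0.19689967  0.04387927 -0.97944123] [11.28152017  2.51409715]
```

```bash

python3 -m inch '[[[-0.034,-0.018,-0.02],0],[[-0.068,-0.036,-0.04],0],[[-0.1,-0.054,-0.06],0],[[-0.13,-0.07,-0.08],0],[[-0.16,-0.085,-0.1],0]]' 
python3 -m inch '[[[-0.034,-0.01,-0.02],0],[[-0.068,-0.02,-0.04],0],[[-0.1,-0.03,-0.06],0],[[-0.13,-0.045,-0.08],0],[[-0.16,-0.06,-0.1],0]]' 
python3 -c "
from h import *
need(); z=pose()[:3,2]; print(z,np.degrees(z[:2]))"
```

```text
clock: 12.98
tcp_pos: [0.8219, -0.3619, 0.2487]
orientation: [0.121, -0.042, 0.992, 0.006]
wrist_force: [-0.6, -0.6, -2.6]
finger_gap: 0.0114
clock: 13.4
tcp_pos: [0.8347, -0.3497, 0.2814]
orientation: [0.142, -0.041, 0.989, -0.006]
wrist_force: [-0.1, -0.3, -0.9]
finger_gap: 0.0116
tcp [ 0.8347 -0.3497  0.2814] z [ 0.282  0.001 -0.959] x [-0.956 -0.083 -0.281] J [-0.539  0.925  1.264  1.663  0.146 -0.603] F [-0.1 -0.3 -0.9]
[ 2.82220603e-01  6.94548374e-04 -9.59349284e-01] [16.17004942  0.03979469]
```

```bash

python3 -m inch '[[[-0.034,-0.012,-0.02],0],[[-0.068,-0.024,-0.04],0],[[-0.1,-0.036,-0.06],0]]' 
python3 -c "
from h import *
z=pose()[:3,2]; print(z,np.degrees(z[:2]));need([.53,0,.19]);"
```

```text
clock: 13.65
tcp_pos: [0.8468, -0.3454, 0.3092]
orientation: [0.165, -0.04, 0.985, -0.017]
wrist_force: [0.3, 1.1, -1.0]
finger_gap: 0.0113
[ 0.32595163 -0.02043869 -0.94516549] [18.67565274 -1.17105095]
tcp [ 0.8468 -0.3454  0.3092] z [ 0.326 -0.02  -0.945] x [-0.943 -0.084 -0.323] J [-0.528  0.898  1.265  1.638  0.147 -0.586] F [ 0.3  1.1 -1. ]
-> [0.53, 0, 0.19] [0.3082 0.3727 0.0024]
```

```bash

python3 -m inch '[[[0.02,0.025,0],0],[[0.04,0.05,0],0],[[0.06,0.075,0],0],[[0.08,0.1,0],0],[[0.102,0.124,0],0]]' >/dev/null
python3 -m inch '[[[0.02,0.025,0],0],[[0.04,0.05,0],0],[[0.06,0.075,0],0],[[0.08,0.1,0],0],[[0.102,0.124,0],0]]' >/dev/null
python3 -m inch '[[[0.02,0.025,0],0],[[0.04,0.05,0],0],[[0.06,0.075,0],0],[[0.08,0.1,0],0],[[0.102,0.124,0],0]]' >/dev/null
python3 -m inch '[[[0,0,0],0],[[0,0,0],0]]' 
cat > sp.py <<'E'
from h import *
import sys
c=save('wrist',sys.argv[1]); need()
g=np.array([float(x) for x in sys.argv[2:4]])
P=[];U=[]
for u in range(0,640):
    for v in range(0,400):
        if c['depth'][v,u]<=0: continue
        P.append(None)
        U.append((u,v))
U=np.array(U,float)
pp=cv2.undistortPoints(U[:,None],c['K'],np.array(c['dist_coeffs'],float))[:,0]
d=c['depth'][U[:,1].astype(int),U[:,0].astype(int)]
X=(np.c_[pp,np.ones(len(pp))]*d[:,None])@c['Twc'][:3,:3].T+c['Twc'][:3,3]
# console plane near spindle
near=np.hypot(*(X[:,:2]-g).T); m=(near<.05)&(X[:,2]<.1)
for _ in range(6):
    A=np.c_[X[m][:,:2],np.ones(m.sum())]; s=np.linalg.lstsq(A,X[m][:,2],rcond=None)[0]
    r=X[:,2]-np.c_[X[:,:2],np.ones(len(X))]@s; m=(near<.05)&(abs(r)<.003)
n=np.r_[-s[:2],1]; n/=np.linalg.norm(n); h=r*n[2]
print('plane',s,'normal',n.round(4))
k=(near<.03)&(h>.0195)&(h<.0235); print('tip pts',k.sum(),X[k].mean(0).round(4),X[k].min(0).round(4),X[k].max(0).round(4))
k2=(near<.03)&(h>.006)&(h<.03); print('all spindle',k2.sum(),X[k2].mean(0).round(4))
e1=np.array([1,0,s[0]]);e1/=np.linalg.norm(e1); e2=np.cross(n,e1)
Q=X[k]-X[k].mean(0); ab=np.c_[Q@e1,Q@e2]*1000
H=np.histogram2d(ab[:,0],ab[:,1],bins=[np.arange(-8,9,1)]*2)[0]; print(H[::-1,::-1].astype(int))
uv=U[k].mean(0).astype(int); print('px',uv)
x0,y0=max(uv[0]-35,0),max(uv[1]-25,0)
cv2.imwrite(f'pics/{sys.argv[1]}c.png',cv2.resize(c['image'][y0:y0+50,x0:x0+70,::-1],None,fx=10,fy=10,interpolation=2))
E
python3 sp.py w6 .543 .06
```

```text
clock: 15.07
tcp_pos: [0.5377, -0.0066, 0.1973]
orientation: [0.167, -0.04, 0.985, -0.017]
wrist_force: [0.6, 0.3, -1.3]
finger_gap: 0.0115
tcp [ 0.5396 -0.0077  0.1983] z [ 0.333 -0.022 -0.943] x [-0.94  -0.085 -0.33 ] J [-0.188 -0.044 -0.448  0.829  0.041 -0.262] F [ 0.4 -0.1 -2.1]
plane [ 0.33726064  0.00246202 -0.12169128] normal [-0.3196 -0.0023  0.9476]
tip pts 86 [0.5446 0.064  0.084 ] [0.5394 0.0603 0.0818] [0.5497 0.0683 0.0864]
all spindle 132 [0.5452 0.0631 0.0815]
[[0 0 0 0 0 0 0 0 0 0 0 0 0 0 0 0]
 [0 0 0 0 0 0 0 0 0 0 0 0 0 0 0 0]
 [0 0 0 0 0 0 1 1 1 1 1 0 0 0 0 0]
 [0 0 0 0 0 0 1 1 1 1 1 0 0 0 0 0]
 [0 0 0 0 1 1 2 0 2 1 1 0 0 0 0 0]
 [0 0 0 0 0 2 1 1 1 1 2 0 0 0 0 0]
 [0 0 0 0 1 1 1 1 1 1 1 1 0 0 0 0]
 [0 0 0 1 2 1 1 1 0 2 1 1 0 0 0 0]
 [0 0 0 1 0 1 1 1 1 1 1 0 0 0 0 0]
 [0 0 0 1 0 2 1 1 1 2 1 1 0 0 0 0]
 [0 0 0 0 1 1 1 1 1 2 1 0 0 0 0 0]
 [0 0 0 0 0 1 1 1 1 1 2 0 0 0 0 0]
 [0 0 0 0 0 0 1 1 1 1 1 1 0 0 0 0]
 [0 0 0 0 0 0 0 1 1 1 1 0 0 0 0 0]
 [0 0 0 0 0 0 0 0 0 0 0 0 0 0 0 0]
 [0 0 0 0 0 0 0 0 0 0 0 0 0 0 0 0]]
px [401 165]
```

```bash
cat > kn.py <<'E'
from h import *
import sys
from scipy.optimize import least_squares
c=load(sys.argv[1]); Ti=np.array(c['T_tool_cam'])
V,U=np.mgrid[0:400,0:640]; U=np.c_[U.ravel(),V.ravel()].astype(float); d=c['depth'].ravel()
pp=cv2.undistortPoints(U[:,None],c['K'],np.array(c['dist_coeffs'],float))[:,0]
X=(np.c_[pp,np.ones(len(pp))]*d[:,None])@Ti[:3,:3].T+Ti[:3,3]
m=(d>0)&(abs(X[:,1])<.03)&(X[:,0]<.045)&(X[:,0]>-.04)&(X[:,2]>-.06)&(X[:,2]<.015)
X=X[m]; print(len(X))
print('x>.012: z hist',np.histogram(X[X[:,0]>.012][:,2],bins=np.arange(-.06,.016,.003)))
b=X[(X[:,2]>-.03)&(X[:,2]<-.012)&(X[:,0]>.008)]
A=np.c_[b[:,:2],np.ones(len(b))]; k=np.ones(len(b),bool)
for _ in range(8):
    s=np.linalg.lstsq(A[k],b[k,2],rcond=None)[0]; k=abs(b[:,2]-A@s)<.0015
b=b[k]; print('body top plane',s,k.sum(),b.min(0),b.max(0))
# rim: for angle bins the farthest point
cx=np.array([0.,0.])
for _ in range(5):
    q=b[:,:2]-cx; th=np.degrees(np.arctan2(q[:,1],q[:,0])); r=np.hypot(*q.T); E=[]
    for a in range(-80,80,8):
        i=np.where((th>=a)&(th<a+8))[0]
        if len(i): E.append(b[i[np.argsort(-r[i])[0]],:2])
    E=np.array(E); s2=least_squares(lambda p:np.hypot(*(E-p).T)-.0247,cx,loss='soft_l1',f_scale=.001); cx=s2.x
print('body centre in tool',cx,s2.fun.round(4))
t=X[(X[:,2]<-.034)&(abs(X[:,1])<.006)]; print('bar top',t.mean(0),t.min(0),t.max(0))
E
python3 kn.py w5; python3 kn.py w6
```

```text
6736
x>.012: z hist (array([  0,   0,   0,   0,   0,   0, 240, 326,  68,  76,  57,  59, 204,
       424, 149, 131,  99, 114,  99,  98,  48,   1,   0,   0,   0]), array([-6.00000000e-02, -5.70000000e-02, -5.40000000e-02, -5.10000000e-02,
       -4.80000000e-02, -4.50000000e-02, -4.20000000e-02, -3.90000000e-02,
       -3.60000000e-02, -3.30000000e-02, -3.00000000e-02, -2.70000000e-02,
       -2.40000000e-02, -2.10000000e-02, -1.80000000e-02, -1.50000000e-02,
       -1.20000000e-02, -9.00000000e-03, -6.00000000e-03, -3.00000000e-03,
        5.55111512e-17,  3.00000000e-03,  6.00000000e-03,  9.00000000e-03,
        1.20000000e-02,  1.50000000e-02]))
body top plane [-0.03921417  0.09534719 -0.01916901] 894 [ 0.00800618 -0.0232069  -0.02304799] [ 0.0234313   0.0211546  -0.01635901]
body centre in tool [-0.00181096 -0.00123493] [-0.0004 -0.0001  0.     -0.      0.0002 -0.0001  0.0002 -0.0001 -0.0001
  0.0006  0.     -0.0001 -0.0001  0.     -0.0001 -0.0001 -0.0001 -0.0001]
bar top [-0.00285499  0.00010592 -0.03889475] [-0.03560017 -0.00598002 -0.0599273 ] [ 0.02165567  0.00599082 -0.0342293
[... 417 characters left out ...]
10000000e-02, -1.80000000e-02, -1.50000000e-02,
       -1.20000000e-02, -9.00000000e-03, -6.00000000e-03, -3.00000000e-03,
        5.55111512e-17,  3.00000000e-03,  6.00000000e-03,  9.00000000e-03,
        1.20000000e-02,  1.50000000e-02]))
body top plane [-0.03715986  0.09353048 -0.01895001] 939 [ 0.00800862 -0.02364925 -0.02242366] [ 0.02348423  0.02125399 -0.01631124]
body centre in tool [-0.00132034 -0.00111473] [-0.0001  0.     -0.     -0.0001 -0.0002 -0.0002  0.      0.0003  0.0003
 -0.      0.0001  0.0001 -0.0002  0.     -0.0001 -0.0001 -0.     -0.0002]
bar top [-2.53114051e-03 -5.27135770e-05 -3.83332559e-02] [-0.03495212 -0.00599978 -0.05999784] [ 0.02189034  0.00599879 -0.0340252 ]
```

```bash

python3 -m inch '[[[0,0.01,0],7],[[0,0.02,0],14],[[0,0.03,0],21],[[0,0.04,0],28],[[0,0.05,0],35]]' >/dev/null
python3 -m inch '[[[0,0,0],7],[[0,0,0],14],[[0,0,0],21],[[0,0,0],28],[[0,0,0],35]]' >/dev/null
python3 -m inch '[[[0,0,0],7],[[0,0,0],14],[[0,0,0],21],[[0,0,0],25],[[0,0,0],25]]'
python3 - <<'E'
from h import *
c=load('w6')
n=np.array([-.3196,-.0023,.9476]); e1=np.array([1,0,.337]);e1/=np.linalg.norm(e1); e2=np.cross(n,e1)
tip=np.array([.5446,.0622,.084])
# flat angle from points
V,U=np.mgrid[140:190,375:428]; U=np.c_[U.ravel(),V.ravel()].astype(float); d=c['depth'][U[:,1].astype(int),U[:,0].astype(int)]
pp=cv2.undistortPoints(U[:,None],c['K'],np.array(c['dist_coeffs'],float))[:,0]
X=(np.c_[pp,np.ones(len(pp))]*d[:,None])@c['Twc'][:3,:3].T+c['Twc'][:3,3]-tip
Q=X[abs(X@n)<.002]; ab=np.c_[Q@e1,-(Q@e2)]; ab=ab[np.hypot(*ab.T)<.008]
for a in range(60,126,6):
    t=np.radians(a); p=np.sort(ab@[np.cos(t),np.sin(t)]); print(a,p[-8:].mean().round(5),end='; ')
def kb():
    T=pose(); b=T@np.array([-.0006,-.0032,.0029,1]); ax=T[:3,:3]@np.array([.037,-.0935,.995])
    nose=-T[:3,0]; print('\nbore',b[:3].round(4),'axis',ax.round(3),'nose cw deg',np.degrees(np.arctan2(-nose@e2,nose@e1)).round(1))
    r=tip-b[:3]; print('to tip world',r.round(4),'along n',(-r@n).round(4),'tool shift',(T[:3,:3].T@r).round(4),'n in tool',(T[:3,:3].T@n).round(3))
kb(); need()
E
```

```text
clock: 16.37
tcp_pos: [0.5417, 0.0395, 0.1994]
orientation: [0.129, 0.705, 0.688, 0.115]
wrist_force: [1.1, 0.2, -2.4]
finger_gap: 0.0115
60 0.00249; 66 0.00219; 72 0.00189; 78 0.00163; 84 0.00142; 90 0.00131; 96 0.00147; 102 0.00175; 108 0.0021; 114 0.00247; 120 0.00282; 
bore [0.5397 0.0389 0.1956] axis [ 0.251  0.015 -0.968] nose cw deg 91.2
to tip world [ 0.0049  0.0233 -0.1116] along n 0.1073 tool shift [ 0.0252 -0.0338  0.106 ] n in tool [-0.026  0.022 -0.999]
tcp [0.5417 0.0395 0.1994] z [ 0.34  -0.024 -0.94 ] x [ 0.027  1.    -0.016] J [-0.076 -0.041 -0.445  0.819  0.002  1.519] F [ 1.1  0.2 -2.4]
```

```bash

python3 -m inch '[[[0.006,-0.008,0.02],0],[[0.012,-0.016,0.04],0],[[0.018,-0.024,0.06],0],[[0.025,-0.0335,0.08],0],[[0.025,-0.0335,0.091],0]]' >/dev/null
python3 -m inch '[[[0,0,0],0],[[0,0,0],0],[[0,0,0],0]]'
cat > kb.py <<'E'
from h import *
n=np.array([-.3196,-.0023,.9476]); e1=np.array([1,0,.337]);e1/=np.linalg.norm(e1); e2=np.cross(n,e1)
tip=np.array([.5446,.0622,.084])
T=pose(); b=T@np.array([-.0006,-.0032,.0029,1]); ax=T[:3,:3]@np.array([.037,-.0935,.995])
nose=-T[:3,0]; print('bore',b[:3].round(4),'axis',ax.round(3),'nose cw deg',np.degrees(np.arctan2(-nose@e2,nose@e1)).round(1))
r=tip-b[:3]; print('to tip: up',(r@e1).round(4),'left',(r@e2).round(4),'above n',(-r@n).round(4),'tool shift',(T[:3,:3].T@r).round(4),'n in tool',(T[:3,:3].T@n).round(3)); need()
E
python3 kb.py
```

```text
clock: 17.03
tcp_pos: [0.5415, 0.0628, 0.1004]
orientation: [0.129, 0.704, 0.689, 0.114]
wrist_force: [-0.3, 0.3, -0.9]
finger_gap: 0.0114
bore [0.5394 0.0622 0.0966] axis [ 0.249  0.015 -0.968] nose cw deg 91.0
to tip: up 0.0009 left -0.0001 above n 0.0135 tool shift [0.0003 0.0006 0.0136] n in tool [-0.026  0.02  -1.   ]
tcp [0.5415 0.0628 0.1004] z [ 0.338 -0.024 -0.941] x [ 0.024  1.    -0.017] J [-0.022  0.047 -0.617  0.562 -0.016  1.567] F [-0.3  0.3 -0.9]
```

```bash

python3 -m inch '[[[0,0,0.005],0],[[0,0,0.01],0],[[0.001,0,0.014],0],[[0.001,0,0.018],0],[[0.001,0,0.018],0]]'
python3 -m inch '[[[0,0,0.002],0],[[0,0,0.004],0],[[0,0,0.004],0]]'
python3 kb.py
```

```text
clock: 17.45
tcp_pos: [0.5472, 0.0634, 0.0825]
orientation: [0.128, 0.704, 0.689, 0.114]
wrist_force: [-0.1, 0.6, -2.0]
finger_gap: 0.011
clock: 17.7
tcp_pos: [0.5486, 0.0629, 0.0785]
orientation: [0.128, 0.704, 0.689, 0.113]
wrist_force: [0.5, -1.8, -1.5]
finger_gap: 0.0112
bore [0.5465 0.0623 0.0747] axis [ 0.248  0.014 -0.969] nose cw deg 91.0
to tip: up 0.0011 left -0.0001 above n -0.0094 tool shift [-0.0003  0.0013 -0.0094] n in tool [-0.027  0.019 -1.   ]
tcp [0.5486 0.0629 0.0785] z [ 0.337 -0.025 -0.941] x [ 0.025  1.    -0.017] J [-0.02   0.086 -0.635  0.505 -0.018  1.569] F [ 0.5 -1.8 -1.5]
```

```bash

python3 -m inch '[[[0,0.0003,0.002],0],[[0,0.0006,0.003],0],[[0,0.0006,0.003],0]]'
python3 -m inch '[[[0,0,0.002],0],[[0,0,0.003],0],[[0,0,0.003],0]]'
python3 kb.py
```

```text
clock: 17.95
tcp_pos: [0.5498, 0.0625, 0.0754]
orientation: [0.128, 0.704, 0.689, 0.113]
wrist_force: [-1.0, -2.1, -2.2]
finger_gap: 0.0112
clock: 18.2
tcp_pos: [0.5506, 0.0623, 0.0722]
orientation: [0.128, 0.704, 0.689, 0.113]
wrist_force: [-0.4, -1.8, -2.2]
finger_gap: 0.0115
bore [0.5485 0.0617 0.0684] axis [ 0.246  0.013 -0.969] nose cw deg 91.0
to tip: up 0.0012 left 0.0005 above n -0.016 tool shift [ 0.0001  0.0015 -0.016 ] n in tool [-0.028  0.017 -1.   ]
tcp [0.5506 0.0623 0.0722] z [ 0.335 -0.026 -0.942] x [ 0.025  1.    -0.018] J [-0.021  0.098 -0.639  0.491 -0.018  1.568] F [-0.4 -1.8 -2.2]
```

```bash

python3 -m inch '[[[0,0,0.0015],0],[[0,0,0.003],0],[[0,0,0.003],0]]'
python3 -m inch '[[[0,0,0.001],0],[[0,0,0.002],0],[[0,0,0.002],0]]'
python3 kb.py
```

```text
clock: 18.45
tcp_pos: [0.5514, 0.0623, 0.0695]
orientation: [0.128, 0.704, 0.689, 0.112]
wrist_force: [-4.8, -2.5, 3.1]
finger_gap: 0.0114
clock: 18.7
tcp_pos: [0.5515, 0.0624, 0.0693]
orientation: [0.128, 0.704, 0.689, 0.113]
wrist_force: [-14.6, -1.8, 17.9]
finger_gap: 0.0114
bore [0.5495 0.0617 0.0655] axis [ 0.247  0.013 -0.969] nose cw deg 91.0
to tip: up 0.0013 left 0.0005 above n -0.0191 tool shift [-0.      0.0016 -0.0191] n in tool [-0.028  0.017 -1.   ]
tcp [0.5515 0.0624 0.0693] z [ 0.335 -0.026 -0.942] x [ 0.025  1.    -0.019] J [-0.021  0.104 -0.642  0.483 -0.019  1.568] F [-14.6  -1.8  17.9]
```

```bash

python3 -m inch '[[[0,0,0],0],[[0,0,0],0],[[0,0,0],0]]' 0.5
python3 kb.py
python3 -m inch '[[[0,-0.001,0.001],0],[[-0.0006,-0.0016,0.003],0],[[-0.0006,-0.0016,0.004],0]]'
python3 -m inch '[[[0,0,0],0],[[0,0,0],0],[[0,0,0],0],[[0,0,0],0]]' 1 30
python3 kb.py
```

```text
clock: 18.95
tcp_pos: [0.5527, 0.0628, 0.0701]
orientation: [0.129, 0.704, 0.689, 0.114]
wrist_force: [-0.0, -0.1, 0.3]
finger_gap: 0.0425
bore [0.5507 0.0621 0.0663] axis [ 0.249  0.014 -0.968] nose cw deg 91.0
to tip: up -0.0001 left 0.0001 above n -0.0187 tool shift [-0.0004  0.0003 -0.0187] n in tool [-0.027  0.02  -0.999]
tcp [0.5527 0.0628 0.0701] z [ 0.338 -0.025 -0.941] x [ 0.024  1.    -0.018] J [-0.02   0.103 -0.641  0.481 -0.018  1.568] F [-0.  -0.1  0.3]
clock: 19.2
tcp_pos: [0.5526, 0.0621, 0.0654]
orientation: [0.129, 0.704, 0.689, 0.114]
wrist_force: [-0.2, -0.5, 0.2]
finger_gap: 0.0428
clock: 19.53
tcp_pos: [0.5517, 0.0621, 0.0649]
orientation: [0.128, 0.704, 0.689, 0.113]
wrist_force: [-2.2, 1.1, 0.6]
finger_gap: 0.0129
bore [0.5497 0.0615 0.0611] axis [ 0.247  0.014 -0.969] nose cw deg 91.0
to tip: up 0.0025 left 0.0008 above n -0.0233 tool shift [ 0.0002  0.0029 -0.0233] n in tool [-0.027  0.018 -1.   ]
tcp [0.5517 0.0621 0.0649] z [ 0.336 -0.025 -0.941] x [ 0.024  1.    -0.018] J [-0.022  0.109 -0.649  0.47  -0.017  1.567] F [-2.2  1.1  0.6]
```

```bash

python3 -m inch '[[[0,0,0],-6],[[0,0,0],-12],[[0,0,0],-18],[[0,0,0],-24],[[0,0,0],-30]]'
python3 kb.py
python3 -m inch '[[[0,0,0],-6],[[0,0,0],-12],[[0,0,0],-18],[[0,0,0],-24],[[0,0,0],-30]]'
python3 kb.py
```

```text
clock: 19.95
tcp_pos: [0.5513, 0.0619, 0.0648]
orientation: [0.153, 0.5, 0.849, 0.075]
wrist_force: [-3.1, -1.0, 1.9]
finger_gap: 0.0132
bore [0.5499 0.0597 0.0613] axis [ 0.24  -0.039 -0.97 ] nose cw deg 60.7
to tip: up 0.0023 left 0.0026 above n -0.0232 tool shift [ 0.0004  0.0033 -0.0232] n in tool [-0.032  0.001 -1.   ]
tcp [0.5513 0.0619 0.0648] z [ 0.335 -0.025 -0.942] x [-0.454  0.872 -0.185] J [-0.022  0.109 -0.649  0.47  -0.018  1.038] F [-3.1 -1.   1.9]
clock: 20.37
tcp_pos: [0.5511, 0.0622, 0.0648]
orientation: [0.167, 0.26, 0.95, 0.033]
wrist_force: [-3.0, 1.1, 1.3]
finger_gap: 0.0132
bore [0.551  0.0591 0.0618] axis [ 0.258 -0.087 -0.962] nose cw deg 30.4
to tip: up 0.0011 left 0.0032 above n -0.0231 tool shift [ 0.      0.0029 -0.0232] n in tool [-0.028 -0.015 -1.   ]
tcp [0.5511 0.0622 0.0648] z [ 0.335 -0.025 -0.942] x [-0.809  0.505 -0.301] J [-0.022  0.109 -0.649  0.471 -0.017  0.509] F [-3.   1.1  1.3]
```

```bash

python3 -m inch '[[[0,0,0],-6],[[0,0,0],-12],[[0,0,0],-18],[[0,0,0],-24],[[0,0,0],-30]]'
python3 -m inch '[[[0,0,0],0],[[0,0,0],0],[[0,0,0],0]]'
python3 kb.py
```

```text
clock: 20.78
tcp_pos: [0.5506, 0.0625, 0.0646]
orientation: [0.17, 0.003, 0.985, -0.012]
wrist_force: [-1.8, 0.4, 1.9]
finger_gap: 0.0134
clock: 21.03
tcp_pos: [0.5506, 0.0625, 0.0646]
orientation: [0.17, 0.004, 0.985, -0.011]
wrist_force: [-1.9, -0.5, 1.4]
finger_gap: 0.0133
bore [0.5521 0.0593 0.0621] axis [ 0.297 -0.117 -0.948] nose cw deg 0.2
to tip: up -0.0001 left 0.003 above n -0.0231 tool shift [-0.0002  0.0024 -0.0232] n in tool [-0.016 -0.026 -1.   ]
tcp [0.5506 0.0625 0.0646] z [ 0.335 -0.024 -0.942] x [-0.942  0.004 -0.335] J [-0.022  0.108 -0.65   0.471 -0.017 -0.017] F [-1.9 -0.5  1.4]
```

```bash

python3 -m inch '[[[0,0,0.001],0],[[0,0,0.002],0],[[0,0,0.002],0]]'
python3 -m inch '[[[0,0,0],0],[[0,0,0],0],[[0,0,0],0],[[0,0,0],0]]' 0.5
python3 -m inch '[[[0,0,-0.01],0],[[0,0,-0.03],0],[[0,0,-0.06],0],[[0,0,-0.09],0],[[0,0,-0.12],0]]'
python3 -m inch '[[[0.01,0,-0.01],0],[[0.02,0,-0.02],0],[[0.03,0,-0.02],0],[[0.03,0,-0.02],0]]'
python3 - <<'E'
from h import *
c=save('wrist','w7'); need()
n=np.array([-.3196,-.0023,.9476]); e1=np.array([1,0,.337]);e1/=np.linalg.norm(e1); e2=np.cross(n,e1)
tip=np.array([.5446,.0622,.084])
V,U=np.mgrid[0:400,0:640]; U=np.c_[U.ravel(),V.ravel()].astype(float); d=c['depth'].ravel()
pp=cv2.undistortPoints(U[:,None],c['K'],np.array(c['dist_coeffs'],float))[:,0]
X=(np.c_[pp,np.ones(len(pp))]*d[:,None])@c['Twc'][:3,:3].T+c['Twc'][:3,3]-tip
L=np.c_[X@e1,X@e2,X@n][d>0]; L=L[np.hypot(*L[:,:2].T)<.06]
q=L[(L[:,2]>.017)&(L[:,2]<.03)]; print('bar top',len(q),np.median(q,0),q.min(0),q.max(0)); 
A=np.c_[q[:,:2],np.ones(len(q))];s=np.linalg.lstsq(A,q[:,2],rcond=None)[0];print('plane',s)
t=q[q[:,0]>.022]; print('nose',t.mean(0)); t=q[abs(q[:,0])<.015];print('y of bar mid',t[:,1].min(),t[:,1].max())
q=L[(L[:,2]>0.0)&(L[:,2]<.008)]; print('body top',len(q),np.median(q,0),q.min(0),q.max(0)); 
q=L[(L[:,2]<-.012)]; print('console',np.median(q[:,2]))
E
```

```text
clock: 21.28
tcp_pos: [0.551, 0.0622, 0.064]
orientation: [0.17, 0.005, 0.985, -0.012]
wrist_force: [-11.5, -1.0, 16.0]
finger_gap: 0.0133
clock: 21.62
tcp_pos: [0.5513, 0.0621, 0.0639]
orientation: [0.17, 0.005, 0.985, -0.012]
wrist_force: [0.3, -0.3, -0.7]
finger_gap: 0.043
clock: 22.03
tcp_pos: [0.5101, 0.0652, 0.1783]
orientation: [0.17, 0.005, 0.985, -0.012]
wrist_force: [1.0, 0.2, -0.2]
finger_gap: 0.0427
clock: 22.37
tcp_pos: [0.4731, 0.0661, 0.1867]
orientation: [0.169, 0.005, 0.985, -0.012]
wrist_force: [-0.6, -0.4, -0.6]
finger_gap: 0.0426
tcp [0.4739 0.066  0.1865] z [ 0.334 -0.025 -0.942] x [-0.942  0.006 -0.334] J [-0.016 -0.157 -0.576  0.811 -0.019 -0.009] F [-0.6 -0.2 -0.4]
bar top 734 [ 0.00114509 -0.00073843  0.02193988] [-0.02306834 -0.01333611  0.01700845] [0.03265577 0.01381679 0.02555106]
plane [-0.0544476   0.02498561  0.02196515]
nose [ 0.02626286 -0.00833536  0.02017355]
y of bar mid -0.011928347347471007 0.011847075754532518
body top 1088 [-0.00161439 -0.00317187  0.00315987] [-2.46093403e-02 -2.45395683e-02  4.95059876e-06] [0.0258266  0.02446087 0.00794455]
console -0.020692752522819914
```

View pics/w7.png

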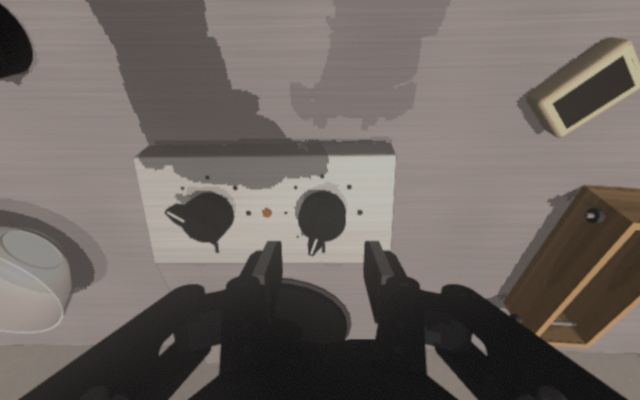

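```bash
cat > ck.py <<'E'
from h import *
import sys
c=load(sys.argv[1]) if len(sys.argv)>2 else save('wrist',sys.argv[1])
n=np.array([-.3196,-.0023,.9476]); e1=np.array([1,0,.337]);e1/=np.linalg.norm(e1); e2=np.cross(n,e1)
tip=np.array([.5446,.0622,.084])
V,U=np.mgrid[0:400,0:640]; U=np.c_[U.ravel(),V.ravel()].astype(float); d=c['depth'].ravel()
pp=cv2.undistortPoints(U[:,None],c['K'],np.array(c['dist_coeffs'],float))[:,0]
X=(np.c_[pp,np.ones(len(pp))]*d[:,None])@c['Twc'][:3,:3].T+c['Twc'][:3,3]-tip
L=np.c_[X@e1,X@e2,X@n]; L=L[(d>0)&(np.hypot(*L[:,:2].T)<.04)]
q=L[(L[:,2]>.015)&(L[:,2]<.03)]; w,v=np.linalg.eigh(np.cov(q[:,:2].T)); v=v[:,1]*np.sign(v[0,1])
print(len(q),'bar angle cw',np.degrees(np.arctan2(-v[1],v[0])),'mean',q.mean(0),'z med',np.median(q[:,2]))
for lo in np.arange(-.025,.033,.006):
    t=q[(q[:,0]>=lo)&(q[:,0]<lo+.006)]
    if len(t): print(lo.round(3),len(t),'y',t[:,1].min().round(4),t[:,1].max().round(4),t[:,2].mean().round(4))
b=L[(L[:,2]>0)&(L[:,2]<.008)]; print('body y',np.percentile(b[:,1],[.5,99.5]),'x',np.percentile(b[:,0],[.5,99.5]))
E
python3 ck.py w7 old
```

```text
752 bar angle cw 18.965419237692803 mean [ 0.0015664  -0.0007445   0.02169709] z med 0.021912112582023868
-0.025 69 y -0.0006 0.0129 0.021
-0.019 100 y -0.0027 0.0138 0.023
-0.013 95 y -0.0047 0.0109 0.023
-0.007 86 y -0.0067 0.009 0.0225
-0.001 85 y -0.0087 0.007 0.0219
0.005 83 y -0.0109 0.005 0.0214
0.011 86 y -0.0133 0.003 0.0208
0.017 74 y -0.0131 0.001 0.0205
0.023 54 y -0.0133 -0.0011 0.0203
0.029 20 y -0.0133 -0.0062 0.0197
body y [-0.02429729  0.02435877] x [-0.02426491  0.02398324]
```

```bash

python3 -m inch '[[[0,0,0],6],[[0,0,0],12],[[0,0,0],19],[[0,0,0],19],[[0,0,0],19]]' 0.45
python3 -c "
from h import *
need([.5103,.0652,.178],[.5513,.0621,.0642])"
```

```text
clock: 22.83
tcp_pos: [0.474, 0.0659, 0.1857]
orientation: [0.169, 0.166, 0.971, 0.016]
wrist_force: [-0.3, -0.3, 0.3]
finger_gap: 0.0466
tcp [0.474  0.0659 0.1857] z [ 0.333 -0.025 -0.943] x [-0.888  0.329 -0.322] J [-0.016 -0.155 -0.576  0.81  -0.019  0.32 ] F [-0.3 -0.3  0.3]
-> [0.5103, 0.0652, 0.178] [-0.03    0.0102  0.0193]
-> [0.5513, 0.0621, 0.0642] [-0.0308  0.0104  0.1403]
```

```bash

python3 -m inch '[[[-0.015,0.005,0.005],0],[[-0.031,0.0104,0.01],0],[[-0.031,0.0104,0.045],0],[[-0.031,0.0104,0.075],0],[[-0.031,0.0104,0.1],0]]'
python3 -c "
from h import *
need([.5513,.0621,.0642])"
```

```text
clock: 23.25
tcp_pos: [0.5385, 0.0629, 0.1004]
orientation: [0.168, 0.165, 0.972, 0.016]
wrist_force: [0.8, 0.1, -0.7]
finger_gap: 0.0471
tcp [0.5385 0.0629 0.1004] z [ 0.332 -0.025 -0.943] x [-0.889  0.325 -0.322] J [-0.021  0.045 -0.616  0.571 -0.018  0.312] F [ 0.8  0.1 -0.7]
-> [0.5513, 0.0621, 0.0642] [0.     0.0001 0.0384]
```

```bash

python3 -m inch '[[[0,0,0.015],0],[[0,0,0.03],0],[[0,0,0.038],0],[[0,0,0.038],0],[[0,0,0.038],0]]'
python3 -m inch '[[[0,0,0],0],[[0,0,0],0],[[0,0,0],0],[[0,0,0],0],[[0,0,0],0]]' 1 80
python3 -m inch '[[[0,0,0],-5],[[0,0,0],-10],[[0,0,0],-15],[[0,0,0],-21],[[0,0,0],-21]]'
python3 kb.py | grep -v bore
python3 -m inch '[[[0,0,0],0],[[0,0,0],0],[[0,0,0],0],[[0,0,0],0]]' 0.5
python3 -m inch '[[[0,0,-0.01],0],[[0,0,-0.03],0],[[0,0,-0.06],0],[[0,0,-0.09],0],[[0,0,-0.12],0]]'
python3 -m inch '[[[0.01,0,-0.01],0],[[0.02,0,-0.02],0],[[0.03,0,-0.02],0],[[0.03,0,-0.02],0]]'
python3 ck.py w8
```

```text
clock: 23.67
tcp_pos: [0.551, 0.0619, 0.0642]
orientation: [0.168, 0.164, 0.972, 0.016]
wrist_force: [0.3, -0.5, 0.9]
finger_gap: 0.0471
clock: 24.08
tcp_pos: [0.5517, 0.0621, 0.0655]
orientation: [0.169, 0.164, 0.972, 0.016]
wrist_force: [-1.8, 0.6, 6.3]
finger_gap: 0.0118
clock: 24.5
tcp_pos: [0.5521, 0.0621, 0.066]
orientation: [0.169, -0.017, 0.985, -0.015]
wrist_force: [-0.4, -1.0, 0.6]
finger_gap: 0.0116
to tip: up -0.0021 left 0.0034 above n -0.0222 tool shift [ 0.0016  0.0028 -0.0223] n in tool [-0.014 -0.028 -1.   ]
tcp [0.5521 0.0621 0.066 ] z [ 0.334 -0.025 -0.942] x [-0.942 -0.039 -0.333] J [-0.022  0.109 -0.644  0.476 -0.017 -0.06 ] F [-0.4 -1.   0.6]
clock: 24.83
tcp_pos: [0.5519, 0.0621, 0.0659]
orientation: [0.169, -0.017, 0.985, -0.015]
wrist_force: [0.5, 0.5, -0.2]
finger_gap: 0.0431
clock: 25.25
tcp_pos: [0.5109, 0.0651, 0.1798]
orientation: [0.169, -0.016, 0.985, -0.015]
wrist_force: [0.3, 0.5, -0.5]
finger_gap: 0.0424
clock: 25.58
tcp_pos: [0.4739, 0.0646, 0.1879]
orientation: [0.168, -0.016, 0.986, -0.015]
wrist_force: [-1.3, 0.3, -0.7]
finger_gap: 0.0426
742 bar angle cw 12.542978140616068 mean [ 0.00181008 -0.00053002  0.02175227] z med 0.021831209632468016
-0.025 79 y -0.0026 0.0109 0.0211
-0.019 93 y -0.0042 0.011 0.0236
-0.013 86 y -0.0052 0.0093 0.0229
-0.007 86 y -0.0068 0.0086 0.0225
-0.001 80 y -0.0078 0.0069 0.022
0.005 78 y -0.0086 0.0052 0.0215
0.011 82 y -0.0105 0.0044 0.021
0.017 75 y -0.0113 0.0027 0.0206
0.023 58 y -0.0113 0.0008 0.0202
0.029 25 y -0.0101 -0.003 0.0199
body y [-0.02437984  0.02413739] x [-0.02408091  0.02328003]
```

```bash

python3 -m inch '[[[0,0,0],6],[[0,0,0],12],[[0,0,0],14],[[0,0,0],14]]' 0.5
python3 -c "
from h import *
need([.5385,.0629,.1004],[.5511,.062,.0645])"
```

```text
clock: 25.97
tcp_pos: [0.4749, 0.0644, 0.1867]
orientation: [0.168, 0.105, 0.98, 0.005]
wrist_force: [-0.6, 0.6, 0.2]
finger_gap: 0.0423
tcp [0.4749 0.0644 0.1867] z [ 0.331 -0.025 -0.943] x [-0.922  0.207 -0.328] J [-0.02  -0.153 -0.571  0.815 -0.018  0.19 ] F [-0.6  0.6  0.2]
-> [0.5385, 0.0629, 0.1004] [-0.0306  0.0075  0.1024]
-> [0.5511, 0.062, 0.0645] [-0.0306  0.0075  0.1405]
```

```bash

python3 -m inch '[[[-0.015,0.004,0.005],0],[[-0.031,0.0075,0.01],0],[[-0.031,0.0075,0.045],0],[[-0.031,0.0075,0.075],0],[[-0.031,0.0075,0.1],0]]' >/dev/null
python3 -m inch '[[[0,0,0.015],0],[[0,0,0.03],0],[[0,0,0.038],0],[[0,0,0.038],0],[[0,0,0.038],0]]'
python3 ck.py w9a | head -4
python3 -m inch '[[[0,0,0],0],[[0,0,0],0],[[0,0,0],0],[[0,0,0],0],[[0,0,0],0]]' 1 50
python3 ck.py w9
python3 -m inch '[[[0,0,0],-5],[[0,0,0],-10],[[0,0,0],-15],[[0,0,0],-20],[[0,0,0],-20]]'
python3 -m inch '[[[0,0,0],0],[[0,0,0],0]]'
python3 ck.py w10; python3 kb.py; python3 -c "
from h import *
print(env.get_state()['ft_torque'])"
```

```text
clock: 26.8
tcp_pos: [0.5507, 0.0618, 0.064]
orientation: [0.167, 0.104, 0.98, 0.005]
wrist_force: [-1.1, -0.2, 0.7]
finger_gap: 0.0427
3960 bar angle cw 46.836247966816565 mean [-0.00131688  0.00080089  0.02212101] z med 0.022035357448351688
-0.025 403 y -0.0026 0.0116 0.0211
-0.019 670 y -0.0316 0.011 0.0234
-0.013 432 y -0.0297 0.0098 0.0229
clock: 27.27
tcp_pos: [0.552, 0.0619, 0.0662]
orientation: [0.169, 0.104, 0.98, 0.005]
wrist_force: [-1.9, -0.3, 6.9]
finger_gap: 0.0126
3441 bar angle cw 12.05693283513391 mean [-0.00102158  0.00190881  0.02208644] z med 0.02197294695513898
-0.025 362 y -0.0011 0.0129 0.021
-0.019 355 y -0.0025 0.0124 0.0232
-0.013 742 y -0.0169 0.0151 0.0232
-0.007 577 y -0.0044 0.0219 0.0228
-0.001 335 y -0.0057 0.0222 0.0225
0.005 270 y -0.007 0.0071 0.0216
0.011 261 y -0.0084 0.0056 0.021
0.017 264 y -0.0096 0.0043 0.0205
0.023 195 y -0.009 0.0037 0.0202
0.029 80 y -0.0081 -0.0007 0.0198
body y [-0.0233877   0.02519807] x [-0.02447715  0.00915221]
clock: 27.73
tcp_pos: [0.5524, 0.0623, 0.0667]
orientation: [0.168, -0.069, 0.983, -0.024]
wrist_force: [-0.1
[... 341 characters left out ...]
0237
-0.013 663 y -0.0125 0.0204 0.0235
-0.007 660 y -0.0189 0.0193 0.023
-0.001 298 y -0.0187 0.0085 0.0227
0.005 268 y -0.0041 0.0089 0.0219
0.011 262 y -0.0034 0.01 0.0213
0.017 255 y -0.0026 0.0113 0.0209
0.023 201 y -0.0024 0.0107 0.0204
0.029 103 y 0.0015 0.0094 0.0199
body y [-0.02363533  0.02500754] x [-0.02384842  0.00868902]
bore [0.5543 0.0591 0.0644] axis [ 0.308 -0.121 -0.944] nose cw deg -8.2
to tip: up -0.0029 left 0.0031 above n -0.0217 tool shift [ 0.0022  0.0029 -0.0218] n in tool [-0.01  -0.028 -1.   ]
tcp [0.5524 0.0623 0.0667] z [ 0.333 -0.024 -0.943] x [-0.935 -0.142 -0.326] J [-0.022  0.11  -0.641  0.48  -0.016 -0.164] F [0.5 0.5 0.6]
[0.24712726 0.20543228 0.02010351]
```

```bash

python3 -m inch '[[[0,0,0],0],[[0,0,0],0],[[0,0,0],0],[[0,0,0],0]]' 0.5
python3 -m inch '[[[0,0,-0.01],0],[[0,0,-0.03],0],[[0,0,-0.06],0],[[0,0,-0.09],0],[[0,0,-0.12],0]]'
python3 -m inch '[[[0.01,0,-0.01],0],[[0.02,0,-0.02],0],[[0.03,0,-0.02],0],[[0.03,0,-0.02],0]]'
python3 ck.py w11
```

```text
clock: 28.28
tcp_pos: [0.5523, 0.0622, 0.0666]
orientation: [0.167, -0.068, 0.983, -0.024]
wrist_force: [0.5, 0.2, 0.7]
finger_gap: 0.0424
clock: 28.7
tcp_pos: [0.5114, 0.065, 0.1806]
orientation: [0.167, -0.068, 0.983, -0.024]
wrist_force: [0.3, -0.2, -0.5]
finger_gap: 0.0431
clock: 29.03
tcp_pos: [0.4748, 0.0612, 0.189]
orientation: [0.166, -0.068, 0.983, -0.024]
wrist_force: [0.7, 0.6, 0.6]
finger_gap: 0.0428
739 bar angle cw 5.505904067401024 mean [ 0.00207651 -0.00028016  0.02177788] z med 0.02190547122206907
-0.025 83 y -0.005 0.0087 0.0213
-0.019 84 y -0.0054 0.0084 0.0234
-0.013 88 y -0.0062 0.008 0.023
-0.007 82 y -0.0066 0.0072 0.0225
-0.001 82 y -0.0075 0.0069 0.0221
0.005 78 y -0.0079 0.006 0.0215
0.011 76 y -0.0084 0.0057 0.0211
0.017 77 y -0.0088 0.0053 0.0208
0.023 57 y -0.0081 0.0041 0.0203
0.029 32 y -0.0063 0.0009 0.0198
body y [-0.02404843  0.0240849 ] x [-0.02399394  0.02311791]
```

```bash

python3 -m inch '[[[0,0,-0.02],0],[[0,0,-0.04],0],[[0,0,-0.04],0],[[0,0,-0.04],0],[[0,0,-0.04],0]]'
python3 ck.py w12 | head -1
python3 - <<'E'
from h import *
a=load('top0'); b=save('top','top1')
for n,r in dict(timer=(175,220,322,352),soap=(215,248,203,236),mould=(115,198,162,215),bowl=(130,195,400,470)).items():
    d=np.abs(a['image'][r[0]:r[1],r[2]:r[3]].astype(int)-b['image'][r[0]:r[1],r[2]:r[3]]); print(n,d.mean().round(2))
print(env.hand_in())
E
```

```text
clock: 29.5
tcp_pos: [0.4625, 0.0621, 0.2254]
orientation: [0.166, -0.068, 0.984, -0.024]
wrist_force: [-1.5, 0.4, -0.0]
finger_gap: 0.0428
583 bar angle cw 5.755879206060929 mean [ 0.00244045 -0.0002507   0.02185107] z med 0.02187841128538894
timer 16.12
soap 1.95
mould 2.04
bowl 1.88
the job is handed in; nothing more can be done
None
```

The heat knob is back on its spindle, pushed fully home and turned to off. I released it, backed the gripper clear and handed the job in at about 29.6 s; no verdict was reported.

**How it went**
- **Tilt:** the move command can't tilt the tool, so I pushed the arm against the edge of its reach to lean it about 18–19° to match the console.
- **Fit:** I read the flat's direction from a depth image as about 90° clockwise of off, and lined the nose up at 91°. The knob slid on at the first try, so no search by feel was needed. It stopped at 19 mm with a clear contact force.
- **Turning back:** each time I let go, the knob fell back clockwise by its play. The first release left it about 19° off and the second about 12.5° off. I then turned past off to -8°, and it settled near the mark.

**Last checks**
- **Nose:** 5.5–6° clockwise of off, or perhaps 7° allowing for the hotplate's slight skew. The limit is about 15°.
- **Seating:** the knob's centre is about 1.4 mm out in the spindle-tip frame, which is the fully home depth, and within about 1 mm of the axis. The knob leans about 3° within its play.
- **Soap, mould and bowl:** they look unchanged in the before and after top images.
- **Timer:** that same comparison showed a difference of 16 there. I think this is the arm and its shadow in the picture, but I didn't check it. The gripper was not driven close to the timer knob.

**Problems**
- **First grasp:** it closed on air because the fingertips are about 28 mm behind the reported tool point.
- **Joint 3:** while tilting it read up to 1.265 rad, against the stated limit of 1.26. If that limit is strict, it could count as a failure.

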